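# Centre a gift tin on the shop scale and print its label

### The arm

A 6-joint arm with a two-finger parallel gripper is mounted at the origin on the work surface. World frame = base frame: x ahead of the robot, y to its left, z up, the work surface at z = 0. Lengths are in m, angles in degrees, forces in N, time in s.
With the tool pointing down it reaches from about 0.35 to 0.975 m from the base axis. Payload 7.1 kg.
Tool frame: the origin (TCP) lies at the very end of the fingers, on their centre line; the grasp point (between the pads) lies 19 mm behind it; z points along the fingers, y is the line along which they close (so a half turn about z gives the same grasp; the last joint's range is limited). The gripper opens to 88 mm and grips with 3 to 60 N. Pads are 20 mm wide; open, the fingers measure 115 mm over their backs; the gripper's body (75 mm by 178 mm) begins 61 mm behind the grasp point.
Start: joints at [-69.442, 24.242, 93.386, -0, 62.372, -1.089], TCP at [0.231, -0.581, 0.223] pointing down, gripper open.
Joint ranges: [-172.04, 172.04], [-51.8, 120.97], [4.93, 147.93], [-75.15, 255.16], [6.16, 154.13], [-145.62, 145.62]. Speed limits (degrees/s): [136.94, 136.94, 172.46, 180, 180, 180].

### API

Orientations are given as [roll, pitch, yaw] about the fixed x, y, z axes, in that order (R = Rz(yaw) Ry(pitch) Rx(roll)).
In Python, from cell import arm gives the robot as it stands.
- The arm moves only by the tool move_arm, never from a script. Its argument "increments" is one flat list of numbers, 6 for each row, row after row: the shift along the tool's x, y, z in m, then the turn, a rotation vector about the tool's x, y, z in rad. In form: [tx, ty, tz, ax, ay, az, tx, ty, tz, ax, ay, az, ...]. A call has 1 to 12 rows; each row shifts and turns the commanded pose from where the row before left it, along the tool's axes as they then stand; what a row does not reach is not made up. A row lasts 1/10 s, in which the tool goes at most 50 mm and 8.59 degrees, less where a joint would pass 70% of its speed; a pose out of reach is approached as far as the arm can. A call with a gripper value outside its range is refused whole. "hand" is the closure, from -1 (fully open) to 1 (shut), set as the call begins (left out, the last holds). The fingers move at their own pace and stop on an object; "force" is the grip in N (left out, the last holds). Time passes only in rows, so rows that do not move let the fingers close. It gives the time, the measured TCP pose, the force, the opening and the grip force at its end, in the units of the state.
- arm.observe(): the state, without advancing time (a new reading comes with each control period).
- arm.read_camera(name): name is "side" or "top" or "wrist"; returns a dict with "frame" (480x640x3 uint8, red, green, blue), "camera_matrix" (3x3 intrinsics, pixels), "origin" and "orientation" of the camera in the world. Camera axes: x right, y up, looking along -z (the intrinsics and any distortion apply to the point x, -y, -z); pixel columns grow to the right and rows downward; lengths in m; the calibration is good to about 2 mm. The wrist camera is an equidistant fisheye: a pixel r from the principal point sees the ray r / f radians off the axis. A picture is of the moment at which its call begins. There is no depth.
- arm.close_job(): hands the job in; it is judged then, once.
Trained networks look in a picture, given as the dict that the camera call returned (one of the last four; its "shot" number tells which), for a name from the list of things; names that differ only in an ending like _2 or _b are one class to them, and where a whole thing is asked for, a point or a joint stands for the part that bears it (a point fixed in the world has none). Each returns a list of dicts, best first, with "score" (0 to 1); they miss things now and then, are a little off and sometimes report something else, mostly with a low value. They report only what shows in the picture. A call takes as long as a camera call. They do not tell look-alikes from the thing itself.
- arm.find_in(picture, target): "point" ([column, row] in pixels, amid what is visible of it).
- arm.pinpoint(picture, target): "point" ([column, row] in pixels: a listed point, or the origin of a listed thing).
The state is a dict: "clock": time; "joints": joint angles; "dq": joint speeds; "tau": joint torques, N m; "tcp_pos": TCP position; "eef_rot": TCP orientation; "force": force on the tool from outside, world axes, zero at the start; "ft_torque": the same for the moment, N m; "gripper_width": finger opening in m; "grip_force": force on a finger pad.
Only numpy, scipy, OpenCV 4.12 (cv2) and the standard library are available. Lean on these libraries where they do the work, as an engineer would, in place of code of your own. Each camera call takes 0.05 s, during which the arm holds its last target. There are 200 camera calls.

### The job

Take the jar off the scale's pan and set it down upright in the jar tray, without dropping it. Then slide the gift tin, without lifting or tipping it, from the wooden step onto the scale's pan so that it sits centred with no edge overhanging the pan, and finally press the scale's big print key right down and let go. Leave the jars already in the tray, the little pot and the bell where they stand.

Things in the scene. Friction and masses are not known exactly. Their poses are not given: they have to be found in the camera images.
- scale: Counter scale, fixed to the counter. Origin on the counter surface under the centre of its pan. The pan is a flat rectangular steel plate, 144 mm along the scale's x and 120 mm along its y, its top 50 mm above the counter, no rim. A console 22 mm high sticks out from 72 to 147 mm on the scale's -x side (towards the robot); nothing else of the scale rises above the pan. The scale's yaw varies.
- key (a joint): The scale's print key, the only big round key on the console: how far it is pressed in m, 0 up, 0.006 fully down; a spring, about 5 N when fully down.
- key_top (a point): Centre of the top face of the round print key (28 mm across, white), moving with it; 44 mm above the counter when up. It is pressed straight down.
- step: Wooden step, fixed, standing 13 mm beside the pan on one side (left or right, varies) and turned like the scale: 220 mm along x, 160 mm along y, flat top 50 mm above the counter, level with the pan. Origin on the counter under its centre, 153 mm from the pan's centre along the scale's +y or -y. Nothing stands beside its outer end.
- tray: Open dark wooden tray for jars, fixed, on the other side of the pan, turned like the scale: outside 220 mm along x, 160 mm along y, walls 6 mm thick and 30 mm high, inner floor 6 mm above the counter. Origin on the counter under its centre. Two jars stand in its far (+x) half; its near (-x) half is free.
- tin_center (a point): Centre (half-way up) of the flat rectangular gift tin, green with a white lid and straight sides, 120 mm along its x, 96 mm along its y, 52 mm high, 0.3 to 0.6 kg. It starts lying flat on the wooden step, its long side roughly (within 0.4 rad) along the scale's x. Too wide to grasp; it slides when pushed low on a side with 1.5 to 4.5 N.
- jar_center (a point): Centre (half-way up) of the loose jar that starts standing on the scale's pan: round, 60 mm across, with a flat brass lid 62 mm across on its top 20 mm; 90 mm high, 0.3 kg.
- tin_corner0 (a point): Lower corner of the tin at its +x +y: 60 mm and 48 mm from its centre line, at its underside.
- tin_corner1 (a point): Lower corner of the tin at its +x -y: 60 mm and 48 mm from its centre line, at its underside.
- tin_corner2 (a point): Lower corner of the tin at its -x -y: 60 mm and 48 mm from its centre line, at its underside.
- tin_corner3 (a point): Lower corner of the tin at its -x +y: 60 mm and 48 mm from its centre line, at its underside.
- tray_jar_a_center (a point): Centre (half-way up) of a jar like the first, standing in the tray's far half; to be left there.
- tray_jar_b_center (a point): Centre (half-way up) of the other jar standing in the tray's far half; to be left there.
- pot: White ceramic pot, 44 mm across, 40 mm high, on the counter in front of (-x of) the step or tray on the left; origin under its centre; bystander.
- bell: Steel counter bell, 60 mm across, 42 mm high, on the counter in front of the step or tray on the right; origin under its centre; bystander.
Not all that is in view belongs to the job. Leave any red look-alike of the part that bears jar_center alone.

How it is judged:
By the outcome, as a careful person would: the job done as asked, in the order asked, and still so for the second after the job is handed in, with the robot touching nothing.
It also fails if it takes over 72 s, if anything falls off the work surface, if the arm or the gripper's body presses on something with over 40 N, if the wrist force passes 120 N, or if a joint passes its speed limit or range.

## Working session

There is one attempt and no reset: what is moved stays moved. The work goes in short steps, Python scripts to look and compute and a tool call to move; the robot and the scene stay as the last step left them, time stands still between calls to the robot, and variables do not carry over. Pictures are saved under pics/ and viewed, at most 10 in all, crops included, and the job is handed in when it is done.

Besides the shell and the picture viewer there is one more tool, called after ">>>" in YAML: its name, and indented under it one key for each argument. move_arm: Moves the arm, as the interface text tells. Its arguments: {"type":"object","properties":{"increments":{"type":"array"},"hand":{"type":"number"},"force":{"type":"number"}},"required":["increments"]}

```bash
mkdir -p pics; ls; cat > h.py <<'E'
import numpy as np, cv2
from scipy.spatial.transform import Rotation as R
from cell import arm
def Rot(o): 
    o=np.array(o,float)
    return o if o.shape==(3,3) else (R.from_euler('xyz',o,degrees=True).as_matrix() if o.size==3 else R.from_quat(o).as_matrix())
def ray(c,p,fish=False):
    K=np.array(c["camera_matrix"]);x=(p[0]-K[0,2])/K[0,0];y=(p[1]-K[1,2])/K[1,1]
    if fish:
        r=np.hypot(x,y)+1e-12;d=np.array([np.sin(r)*x/r,-np.sin(r)*y/r,-np.cos(r)])
    else: d=np.array([x,-y,-1])
    return np.array(c["origin"]),Rot(c["orientation"])@d
def at(c,p,z,fish=False):
    o,d=ray(c,p,fish);return o+d*(z-o[2])/d[2]
def proj(c,P,fish=False):
    K=np.array(c["camera_matrix"]);q=Rot(c["orientation"]).T@(np.array(P)-np.array(c["origin"]))
    x,y,z=q[0],-q[1],-q[2]
    if fish:
        r=np.hypot(x,y)+1e-12;t=np.arctan2(r,z);x,y=t*x/r,t*y/r
    else: x,y=x/z,y/z
    return np.array([K[0,0]*x+K[0,2],K[1,1]*y+K[1,2]])
def tri(obs):
    A=0;b=0
    for o,d in obs:
        d=d/np.linalg.norm(d);M=np.eye(3)-np.outer(d,d);A=A+M;b=b+M@o
    return np.linalg.solve(A,b)
def save(c,n,box=None,s=1):
    f=c["frame"][:,:,::-1]
    if box: f=f[box[1]:box[3],box[0]:box[2]]
    cv2.imwrite("pics/"+n,cv2.resize(f,None,fx=s,fy=s,interpolation=cv2.INTER_CUBIC))
E
cat > a.py <<'E'
from h import *
np.set_printoptions(precision=4,suppress=True)
H={'scale':0,'key_top':.044,'step':0,'tray':0,'tin_center':.076,'jar_center':.095,'tin_corner0':.05,'tin_corner1':.05,'tin_corner2':.05,'tin_corner3':.05,'tray_jar_a_center':.051,'pot':0,'bell':0}
for n in('top','side'):
    c=arm.read_camera(n);save(c,n+'1.png');print(n,c['origin'],c['orientation'],c['camera_matrix'])
    for t,z in H.items():
        for r in arm.pinpoint(c,t)[:3]: print(t,round(r['score'],2),np.round(r['point'],1),at(c,r['point'],z))
print(arm.observe())
E
python3 a.py
```

```text
pics
top [ 0.4634 -0.0107  1.1988] [  5.1389   1.1096 -89.681 ] [[567.2477   0.     325.3819]
 [  0.     567.2477 240.8751]
 [  0.       0.       1.    ]]
scale 0.62 [323.9 247.6] [0.5568 0.0162 0.    ]
key_top 0.57 [346.7 295.2] [ 0.4568 -0.0316  0.044 ]
key_top 0.34 [268.1 226.5] [0.5963 0.13   0.044 ]
tray 0.74 [398.6 236.7] [ 0.5806 -0.142   0.    ]
tin_center 0.85 [245.8 259.7] [0.5261 0.1696 0.076 ]
tin_center 0.7 [395.7 236.7] [ 0.5731 -0.1279  0.076 ]
jar_center 0.96 [326.6 167.6] [0.708  0.0096 0.095 ]
jar_center 0.94 [325.7 234.2] [0.5757 0.0107 0.095 ]
jar_center 0.6 [285.1 146. ] [0.7515 0.0923 0.095 ]
tin_corner0 0.64 [275.3 284.4] [0.4778 0.113  0.05  ]
tin_corner0 0.59 [270.7 227.2] [0.5942 0.124  0.05  ]
tin_corner0 0.57 [230.6 295.9] [0.4541 0.2032 0.05  ]
tin_corner1 0.64 [275.3 284.4] [0.4778 0.113  0.05  ]
tin_corner1 0.59 [270.7 227.2] [0.5942 0.124  0.05  ]
tin_corner1 0.57 [230.6 295.9] [0.4541 0.2032 0.05  ]
tin_corner2 0.64 [275.3 284.4] [0.4778 0.113  0.05  ]
tin_corner2 0.59 [270.7 227.2] [0.5942 0.124  0.05  ]
tin_corner2 0.57 [230.6 295.9] [0.4541 0.2032 
[... 1570 characters left out ...]

tin_corner3 0.78 [312. 338.] [0.4563 0.1985 0.05  ]
tray_jar_a_center 0.97 [317.2 216. ] [ 0.6361 -0.0944  0.051 ]
pot 0.91 [346.7 369.6] [0.3969 0.1862 0.    ]
bell 0.68 [425.7 244.7] [ 0.4303 -0.1931  0.    ]
{'clock': 1.4, 'joints': array([-69.4437,  24.2433,  93.3877,  -0.0001,  62.3737,  -1.0884]), 'dq': array([-0.0247, -0.0314,  0.0143, -0.0713, -0.0332,  0.0201]), 'tau': array([ -0.0027, -54.4578, -27.4039,   0.0643,   0.0168,  -0.    ]), 'tcp_pos': array([ 0.2305, -0.5809,  0.2227]), 'eef_rot': array([-179.9954,    0.    ,   21.6448]), 'force': array([-0.6872,  0.6703, -0.0582]), 'ft_torque': array([ 0.056 ,  0.0228, -0.0056]), 'grip_force': 0.0, 'gripper_width': 0.0877727320461176}
```

View pics/top1.png

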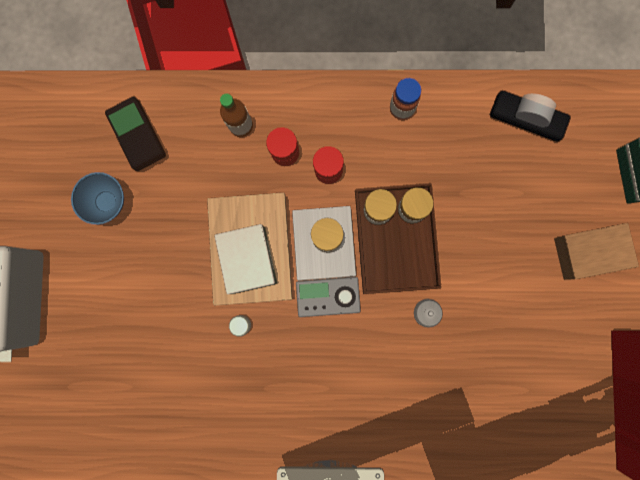

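View pics/side1.png

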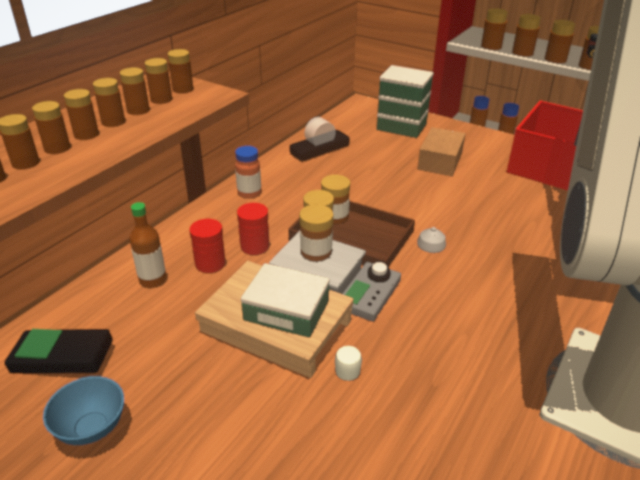

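The top view shows these brass-lidded or jar-like candidates:
- Jar on the pan (326,235).
- Tray jars (380,206) and (417,204).
- Red look-alikes (282,146) and (328,164).

I choose the brass one on the pan at (326,235). The step with the tin at (245,260) is on the left and the tray is on the right. Next I check this in a close crop and get the scale's pose.

```bash
cat > b.py <<'E'
from h import *
from scipy.optimize import least_squares
c=arm.read_camera('top');s=arm.read_camera('side')
np.set_printoptions(precision=4,suppress=True)
# guess corners in top by pixel; refine with model fit to gradient magnitude
def W(p,pts):
    ca,sa=np.cos(p[2]),np.sin(p[2]);pts=np.array(pts,float)
    return np.c_[p[0]+ca*pts[:,0]-sa*pts[:,1],p[1]+sa*pts[:,0]+ca*pts[:,1],pts[:,2]]
def rect(x0,x1,y0,y1,z,n=40):
    t=np.linspace(.08,.92,n);o=[]
    for a,b in(((x0,y0),(x1,y0)),((x1,y0),(x1,y1)),((x1,y1),(x0,y1)),((x0,y1),(x0,y0))):
        o+=[(a[0]+(b[0]-a[0])*u,a[1]+(b[1]-a[1])*u,z) for u in t]
    return o
scale=rect(-.072,.072,-.06,.06,.05)+rect(-.11,.11,.073,.233,.05)+rect(-.11,.11,-.233,-.073,.03)
tin=rect(-.06,.06,-.048,.048,.102)
def fit(model,p0,rng):
    Ds=[]
    for k in(c,s):
        g=cv2.GaussianBlur(k['frame'],(0,0),1.0).astype(np.float32)
        G=np.sqrt(sum(cv2.Sobel(g,cv2.CV_32F,a,b)**2 for a,b in((1,0),(0,1))).sum(2))
        Ds.append(np.minimum(G,150))
    def sc(p):
        P=W(p,model);v=0
        for k,D in zip((c,s),Ds):
            q=np.array([proj(k,x) for x in P],np.float32)
            v+=cv2.remap(D,q[:,0].copy(),q[:,1].copy(),cv2.INTER_LINEAR).mean()
        return v
    from scipy.optimize import minimize
    best=max(((sc(np.array(p0)+d),tuple(np.array(p0)+d)) for d in (np.random.default_rng(0).uniform(-1,1,(250,3))*rng)))[1]
    r=minimize(lambda p:-sc(p),best,method='Nelder-Mead',options=dict(initial_simplex=np.array(best)+np.vstack([np.zeros(3),np.diag([.004,.004,.03])]),xatol=1e-4,fatol=1e-3,maxiter=120))
    return r.x,-r.fun
ps,v=fit(scale,(.568,.014,.05),(.012,.012,.05));print('scale',ps,np.degrees(ps[2]),v)
pt,v=fit(tin,(.527,.169,.16),(.012,.012,.1));print('tin',pt,np.degrees(pt[2]),v)
ca,sa=np.cos(ps[2]),np.sin(ps[2]);M=np.array([[ca,sa],[-sa,ca]]);print('tin in scale',M@(pt[:2]-ps[:2]),np.degrees(pt[2]-ps[2]))
k=W(ps,[(0,0,0),(0,.153,0)]);print(k)
jc=tri([ray(c,(325.7,234.2)),ray(s,(312.1,234.3))]);kt=tri([ray(c,(346.7,295.2)),ray(s,(379,264.3))]);ta=(np.array([.5806,-.142])+[.5762,-.1381])/2
print('jar',jc,M@(jc[:2]-ps[:2]),'key',kt,M@(kt[:2]-ps[:2]),'tray',M@(ta-ps[:2]))
for n in('jar_center','tray_jar_a_center'):
  print(n,[(np.round(r['point'],1),round(r['score'],2)) for r in arm.find_in(s,n)])
for k,nm,b in((c,'t2.png',(200,175,450,330)),(s,'s2.png',(185,170,435,380))):
    f=k['frame'].copy();k2=dict(k);big=cv2.resize(f[b[1]:b[3],b[0]:b[2]],None,fx=3,fy=3,interpolation=cv2.INTER_CUBIC)
    for m,p in((scale,ps),(tin,pt)):
        for x in W(p,m): 
            u=(proj(k,x)-b[:2]+.5)*3;cv2.circle(big,tuple(int(i) for i in u),1,(255,0,255),-1)
    if k is c:
        cv2.imwrite('pics/'+nm,big[:,:,::-1])
    else: cv2.imwrite('pics/'+nm,cv2.resize(big,(714,600))[:,:,::-1])
E
python3 b.py
```

```text
scale [0.5638 0.0159 0.0809] 4.633864749910314 261.19891357421875
tin [0.5264 0.1695 0.2316] 13.267156641105453 283.3812255859375
tin in scale [-0.0249  0.1561] 8.633291891195139
[[0.5638 0.0159 0.    ]
 [0.5515 0.1684 0.    ]]
jar [0.5773 0.0115 0.0925] [ 0.0131 -0.0055] key [ 0.4571 -0.0314  0.0454] [-0.1102 -0.0385] tray [ 0.0019 -0.1566]
jar_center [(array([207.1, 247. ]), 0.85), (array([250.2, 230.6]), 0.75), (array([311.9, 234. ]), 0.67), (array([350.4, 274.3]), 0.62)]
tray_jar_a_center [(array([317.4, 202.5]), 0.58)]
```

View pics/t2.png

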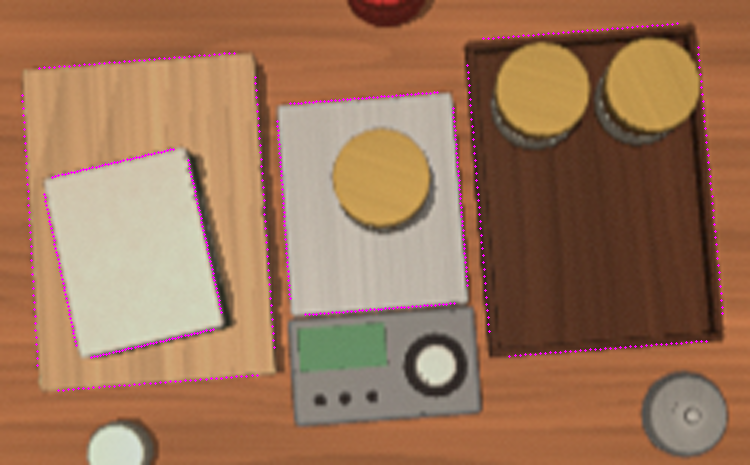

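```bash
cat > d.py <<'E'
# usage: d.py x y z yaw : print tool-frame shift and turn to reach
from h import *
import sys
x,y,z,yaw=map(float,sys.argv[1:5]);o=arm.observe();R0=R.from_euler('xyz',o['eef_rot'],degrees=True)
T=R.from_euler('xyz',[180,0,yaw],degrees=True)
print('rot',(R0.inv()*T).as_rotvec().round(4),'shift old axes',R0.inv().apply(np.array([x,y,z])-o['tcp_pos']).round(4),'new axes',T.inv().apply(np.array([x,y,z])-o['tcp_pos']).round(4))
E
python3 d.py 0.577 0.0115 0.17 4.6
```

```text
rot [-0.     -0.      0.2975] shift old axes [ 0.5405 -0.4228  0.0527] new axes [ 0.3928 -0.5627  0.0527]
```

The crop confirms the choice: the fitted model (magenta) lies on the edges of the step, pan and tray. The brass-lidded jar on the pan is at crop (381,178), and only a red one shows at the top edge. I'm moving now.

>>> move_arm:
  increments: [0,0,0,0,0,0.1488,0,0,0,0,0,0.1488,0.026,-0.0375,0,0,0,0,0.026,-0.0375,0,0,0,0,0.026,-0.0375,0,0,0,0,0.026,-0.0375,0,0,0,0,0.026,-0.0375,0,0,0,0,0.026,-0.0375,0,0,0,0,0.026,-0.0375,0,0,0,0,0.026,-0.0375,0,0,0,0,0.026,-0.0375,0,0,0,0,0.026,-0.0375,0,0,0,0]
  hand: -1

```text
clock: 2.8
tcp_pos: [0.4605, -0.1846, 0.223]
eef_rot: [180.0, -0.0, 4.6]
force: [1.0, -0.0, 0.3]
gripper_width: 0.0876
grip_force: 0.0
```

>>> move_arm:
  increments: [0.026,-0.0375,0,0,0,0,0.026,-0.0375,0,0,0,0,0.026,-0.0375,0,0,0,0,0.026,-0.0375,0,0,0,0,0.026,-0.0375,0,0,0,0,0,0,0,0,0,0,0,0,0,0,0,0]

```text
clock: 3.5
tcp_pos: [0.5742, 0.0119, 0.2224]
eef_rot: [180.0, 0.0, 4.7]
force: [-0.1, -0.4, -0.3]
gripper_width: 0.0877
grip_force: 0.0
```

```bash
python3 d.py 0.577 0.0115 0.076 4.6; cat > w.py <<'E'
from h import *
np.set_printoptions(precision=4,suppress=True)
c=arm.read_camera('wrist');save(c,'w1.png')
for r in arm.pinpoint(c,'jar_center')[:4]: print(r['point'],round(r['score'],2),at(c,r['point'],.095,True))
for P in((.577,.0115,.14),(.577,.0115,.095)):print(proj(c,P,True))
E
python3 w.py
```

```text
rot [0.0002 0.0007 0.0022] shift old axes [0.0029 0.0006 0.1464] new axes [0.0028 0.0006 0.1464]
[237.1, 12.9] 0.74 [0.7433 0.0902 0.095 ]
[473.4, 336.2] 0.49 [ 0.4804 -0.1445  0.095 ]
[320.9383 241.6433]
[320.415  225.2712]
```

>>> move_arm:
  increments: [0.003,0.0,0.03,0,0,0,0,0,0.03,0,0,0,0,0,0.03,0,0,0,0,0,0.03,0,0,0,0,0,0.016,0,0,0,0,0,0.01,0,0,0,0,0,0,0,0,0]

```text
clock: 4.3
tcp_pos: [0.5762, 0.0102, 0.0757]
eef_rot: [-180.0, 0.1, 4.5]
force: [-0.1, -0.4, -0.0]
gripper_width: 0.0878
grip_force: 0.0
```

>>> move_arm:
  increments: [0,0,0,0,0,0,0,0,0,0,0,0,0,0,0,0,0,0,0,0,0,0,0,0,0,0,0,0,0,0,0,0,0,0,0,0,0,0,0,0,0,0,0,0,0,0,0,0]
  hand: 1
  force: 25

```text
clock: 5.1
tcp_pos: [0.5781, 0.0111, 0.0776]
eef_rot: [180.0, -0.1, 4.6]
force: [-0.4, -2.2, 6.5]
gripper_width: 0.0615
grip_force: 25.0
```

>>> move_arm:
  increments: [0,0,-0.01,0,0,0,0,0,-0.02,0,0,0,0,0,-0.03,0,0,0,0,0,-0.01,0,0,0,0,0,0,0,0,0,0,0,0,0,0,0]

```text
clock: 5.7
tcp_pos: [0.5765, 0.0114, 0.1459]
eef_rot: [-180.0, 0.1, 4.6]
force: [-0.8, 0.3, -3.1]
gripper_width: 0.0617
grip_force: 25.0
```

>>> move_arm:
  increments: [-0.005,0.012,0,0,0,0,-0.01,0.022,0,0,0,0,-0.01,0.022,0,0,0,0,-0.01,0.022,0,0,0,0,-0.01,0.022,0,0,0,0,-0.01,0.022,0,0,0,0,-0.007,0.015,0,0,0,0,-0.004,0.01,0,0,0,0,0,0,0,0,0,0,0,0,0,0,0,0]

```text
clock: 6.7
tcp_pos: [0.523, -0.1405, 0.1462]
eef_rot: [-180.0, 0.0, 4.6]
force: [0.9, -0.7, -3.2]
gripper_width: 0.0616
grip_force: 25.0
```

```bash
cat > e.py <<'E'
from h import *
np.set_printoptions(precision=4,suppress=True)
c=arm.read_camera('side');save(c,'s3.png',(220,100,470,300),3)
o=arm.observe();d=o['tcp_pos'][:2]-[.5638,.0159];a=.0809
print(o['tcp_pos'],'scale frame',[np.cos(a)*d[0]+np.sin(a)*d[1],-np.sin(a)*d[0]+np.cos(a)*d[1]])
E
python3 e.py
```

```text
[ 0.5232 -0.1402  0.1463] scale frame [np.float64(-0.0530910820025021), np.float64(-0.15227033988164257)]
```

View pics/s3.png

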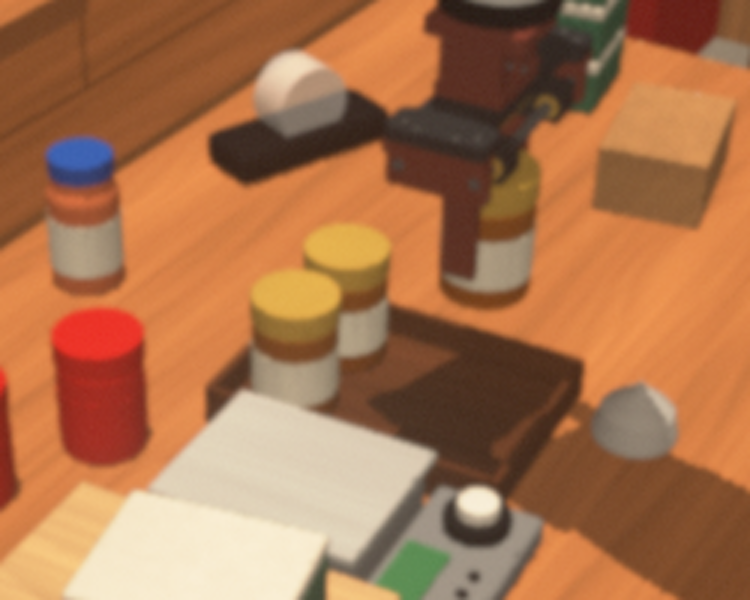

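The side view shows the jar held upright at crop (490,230) above the free near half of the tray. I'm lowering it.

>>> move_arm:
  increments: [0,0,0.02,0,0,0,0,0,0.03,0,0,0,0,0,0.025,0,0,0,0,0,0.015,0,0,0,0,0,0.01,0,0,0,0,0,0.005,0,0,0,0,0,0.003,0,0,0,0,0,0,0,0,0,0,0,0,0,0,0]

```text
clock: 7.65
tcp_pos: [0.5238, -0.1407, 0.0394]
eef_rot: [180.0, -0.1, 4.6]
force: [0.8, 0.2, -2.7]
gripper_width: 0.0613
grip_force: 25.0
```

>>> move_arm:
  increments: [0,0,0.0015,0,0,0,0,0,0.0015,0,0,0,0,0,0,0,0,0,0,0,0,0,0,0]

```text
clock: 8.05
tcp_pos: [0.5232, -0.1406, 0.0357]
eef_rot: [180.0, -0.0, 4.6]
force: [-0.1, -0.2, -2.2]
gripper_width: 0.0613
grip_force: 25.0
```

>>> move_arm:
  increments: [0,0,0.001,0,0,0,0,0,0,0,0,0,0,0,0.001,0,0,0,0,0,0,0,0,0,0,0,0,0,0,0]

```text
clock: 8.55
tcp_pos: [0.5233, -0.1406, 0.0337]
eef_rot: [180.0, -0.0, 4.6]
force: [-0.6, -1.0, -1.6]
gripper_width: 0.0613
grip_force: 25.0
```

>>> move_arm:
  increments: [0,0,0.001,0,0,0,0,0,0,0,0,0,0,0,0,0,0,0]

```text
clock: 8.85
tcp_pos: [0.5237, -0.1406, 0.0336]
eef_rot: [180.0, -0.1, 4.6]
force: [-0.7, 0.1, 7.7]
gripper_width: 0.062
grip_force: 24.9
```

>>> move_arm:
  increments: [0,0,0.001,0,0,0,0,0,0,0,0,0,0,0,0,0,0,0]

```text
clock: 9.15
tcp_pos: [0.5239, -0.1411, 0.0333]
eef_rot: [179.9, -0.1, 4.6]
force: [-4.9, -1.6, 14.1]
gripper_width: 0.0617
grip_force: 25.0
```

>>> move_arm:
  increments: [0,0,-0.001,0,0,0,0,0,0,0,0,0,0,0,0,0,0,0,0,0,0,0,0,0,0,0,0,0,0,0,0,0,0,0,0,0]
  hand: -0.8

```text
clock: 9.75
tcp_pos: [0.5232, -0.1405, 0.0325]
eef_rot: [-180.0, 0.0, 4.6]
force: [-0.2, -0.6, 1.0]
gripper_width: 0.0794
grip_force: 0.0
```

>>> move_arm:
  increments: [0,0,-0.01,0,0,0,0,0,-0.03,0,0,0,0,0,-0.04,0,0,0,0,0,-0.045,0,0,0,0,0,-0.045,0,0,0]

```text
clock: 10.25
tcp_pos: [0.5228, -0.1404, 0.2049]
eef_rot: [-180.0, 0.0, 4.6]
force: [0.9, -0.9, 0.6]
gripper_width: 0.0786
grip_force: 0.0
```

```bash
cat > t.py <<'E'
# target in scale frame: x y z dyaw
import subprocess,sys,numpy as np
x,y,z,dy=map(float,sys.argv[1:5]);a=.0809
subprocess.run(['python3','d.py',str(.5638+np.cos(a)*x-np.sin(a)*y),str(.0159+np.sin(a)*x+np.cos(a)*y),str(z),str(4.63+dy)])
E
python3 t.py -.12 .156 .2 0
```

```text
rot [-0.0001  0.0001 -0.0006] shift old axes [-0.0667 -0.3084  0.0049] new axes [-0.0665 -0.3085  0.0049]
```

>>> move_arm:
  increments: [-0.0102,-0.0435,0,0,0,0,-0.0102,-0.0435,0,0,0,0,-0.0102,-0.0435,0,0,0,0,-0.0102,-0.0435,0,0,0,0,-0.0102,-0.0435,0,0,0,0,-0.0102,-0.0435,0,0,0,0,-0.0102,-0.0435,0,0,0,0,0,0,0.03,0,0,0,0,0,0.03,0,0,0,0,0,0,0,0,0]
  hand: -0.14

```text
clock: 11.25
tcp_pos: [0.4251, 0.157, 0.1407]
eef_rot: [179.9, 0.3, 4.7]
force: [-0.3, 0.5, 0.3]
gripper_width: 0.05
grip_force: 0.0
```

```bash
python3 t.py -.125 .152 .058 0; python3 - <<'E'
from h import *
c=arm.read_camera('side');save(c,'s4.png',(200,120,450,390),2.2)
E
```

```text
rot [0.0014 0.0055 0.0006] shift old axes [ 0.0023 -0.0003  0.0826] new axes [ 0.0018 -0.0002  0.0827]
```

View pics/s4.png

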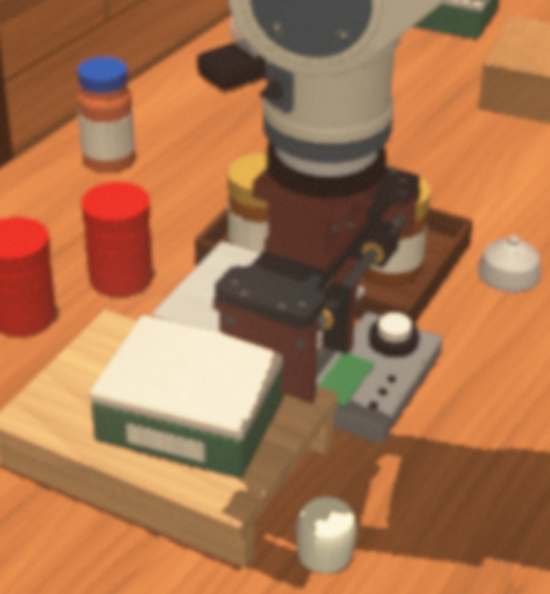

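The jar stands upright in the tray behind the gripper at about (410,230). The fingers are in front of the tin's near side. I descend and push along the scale's +x.

>>> move_arm:
  increments: [0,0,0.03,0,0,0,0,0,0.03,0,0,0,0,0,0.022,0,0,0,0.008,0,0,0,0,0,0.008,0,0,0,0,0,0.005,0,0,0,0,0,0.005,0,0,0,0,0,0.004,0,0,0,0,0,0.004,0,0,0,0,0,0,0,0,0,0,0]

```text
clock: 12.3
tcp_pos: [0.4623, 0.1601, 0.061]
eef_rot: [-180.0, -0.1, 4.6]
force: [-0.8, 0.5, -0.5]
gripper_width: 0.0503
grip_force: 0.0
```

>>> move_arm:
  increments: [0.004,0,0,0,0,0,0.004,0,0,0,0,0,0.004,0,0,0,0,0,0.003,0,0,0,0,0,0,0,0,0,0,0]

```text
clock: 12.8
tcp_pos: [0.4774, 0.1613, 0.0607]
eef_rot: [-180.0, -0.1, 4.6]
force: [-0.3, 0.9, -0.3]
gripper_width: 0.0502
grip_force: 0.0
```

```bash
cat > tin.py <<'E'
# tin pose in scale frame from seen tin (side+top edge fit near last estimate)
exec(open('b.py').read().split("ps,v=fit")[0])
import sys
ps=np.array([.5638,.0159,.0809]);x,y,a=map(float,sys.argv[1:4]);a=np.radians(a)
tin=rect(-.06,.06,-.048,.048,.102)
p0=W(ps,[(x,y,0)])[0][:2]
pt,v=fit(tin,(p0[0],p0[1],a+ps[2]),(.012,.012,.1))
ca,sa=np.cos(ps[2]),np.sin(ps[2]);M=np.array([[ca,sa],[-sa,ca]]);print('tin in scale',M@(pt[:2]-ps[:2]),np.degrees(pt[2]-ps[2]),v)
for n,k in(('top',c),('side',s)):
    r=arm.pinpoint(k,'tin_center')[:2]
    for q in r: print(n,round(q['score'],2),M@(at(k,q['point'],.076)[:2]-ps[:2]))
d=arm.observe()['tcp_pos'];print('tcp',M@(d[:2]-ps[:2]),d[2],'t',arm.observe()['clock'])
E
python3 tin.py -.012 .156 0
```

```text
tin in scale [-0.0064  0.1494] -0.04187674318016673 219.4823760986328
top 0.94 [-0.0154  0.1488]
side 0.92 [-0.0041  0.1456]
tcp [-0.075   0.1518] 0.06069984598748385 t 13.0
```

>>> move_arm:
  increments: [0.003,0,0,0,0,0,0.002,0,0,0,0,0,0,0,0,0,0,0,0,0,0,0,0,0,-0.01,0,0,0,0,0,-0.015,0,0,0,0,0,0,0,-0.03,0,0,0,0,0,-0.035,0,0,0,0,0,-0.035,0,0,0,0.045,0,0,0,0,0,0.045,0,0,0,0,0]

```text
clock: 14.1
tcp_pos: [0.5472, 0.1672, 0.163]
eef_rot: [-180.0, -0.2, 4.6]
force: [1.3, -0.1, 0.2]
gripper_width: 0.0496
grip_force: 0.0
```

>>> move_arm:
  increments: [0,0,0,0,0,-0.1428,0,0,0,0,0,-0.1428,0,0,0,0,0,-0.1428,0,0,0,0,0,-0.1428,0,0,0,0,0,-0.1428,0,0,0,0,0,-0.1428,0,0,0,0,0,-0.1428,0,0,0,0,0,-0.1428,0,0,0,0,0,-0.1428,0,0,0,0,0,-0.1428,0,0,0,0,0,-0.1428,0,0,0,0,0,0]
  hand: -1

```text
clock: 15.3
tcp_pos: [0.5457, 0.1668, 0.1606]
eef_rot: [-180.0, 0.0, 94.7]
force: [1.0, -0.8, 0.0]
gripper_width: 0.0877
grip_force: 0.0
```

```bash
python3 tin.py 0 .15 0;python3 t.py 0 .235 .058 90
```

```text
tin in scale [-0.0021  0.1501] 1.799924798757346 242.76400756835938
top 0.71 [-0.0004  0.1486]
side 0.97 [0.003  0.1478]
tcp [-0.0055  0.1518] 0.1606656115776108 t 15.5
rot [ 0.     -0.     -0.0034] shift old axes [0.0832 0.0052 0.1027] new axes [0.0832 0.0055 0.1027]
```

>>> move_arm:
  increments: [0.028,0.0045,0,0,0,0,0.028,0,0,0,0,0,0.027,0,0,0,0,0,0,0,0.035,0,0,0,0,0,0.035,0,0,0,0,0,0.03,0,0,0,0,0,0,0,0,0,-0.012,0,0,0,0,0,-0.01,0,0,0,0,0,-0.006,0,0,0,0,0,-0.006,0,0,0,0,0,-0.006,0,0,0,0,0]

```text
clock: 16.7
tcp_pos: [0.5483, 0.2099, 0.062]
eef_rot: [179.9, -0.1, 94.6]
force: [0.5, 1.9, 3.1]
gripper_width: 0.0881
grip_force: 1.5
```

>>> move_arm:
  increments: [-0.007,0,0,0,0,0,-0.007,0,0,0,0,0,-0.007,0,0,0,0,0,-0.007,0,0,0,0,0,-0.007,0,0,0,0,0,-0.007,0,0,0,0,0,-0.007,0,0,0,0,0,-0.007,0,0,0,0,0,-0.007,0,0,0,0,0,-0.007,0,0,0,0,0]

```text
clock: 17.7
tcp_pos: [0.5528, 0.1396, 0.0606]
eef_rot: [-180.0, 0.0, 94.6]
force: [-0.0, 2.9, 1.1]
gripper_width: 0.0881
grip_force: 1.3
```

```bash
python3 t.py 0 .06 .058 90;  python3 tin.py 0 .07 0
```

```text
rot [-0.0003  0.0001 -0.0006] shift old axes [-0.0642  0.001   0.0026] new axes [-0.0642  0.0009  0.0026]
tin in scale [0.0008 0.07  ] -0.07355226181269528 231.62181091308594
top 0.84 [-0.0037  0.0643]
side 0.63 [-0.0002  0.0597]
tcp [-0.0011  0.1243] 0.06044674947563283 t 17.9
```

>>> move_arm:
  increments: [-0.006,0,0,0,0,0,-0.006,0,0,0,0,0,-0.006,0,0,0,0,0,-0.006,0,0,0,0,0,-0.006,0,0,0,0,0,-0.006,0,0,0,0,0,-0.006,0,0,0,0,0,-0.006,0,0,0,0,0,-0.005,0,0,0,0,0,-0.004,0,0,0,0,0,-0.002,0,0,0,0,0,0,0,0,0,0,0]

```text
clock: 19.1
tcp_pos: [0.5578, 0.0811, 0.0608]
eef_rot: [180.0, 0.0, 94.6]
force: [0.8, -0.2, 0.0]
gripper_width: 0.0877
grip_force: 0.0
```

```bash
python3 tin.py 0 .008 0; python3 - <<'E'
from h import *
c=arm.read_camera('side');save(c,'s5.png',(200,120,450,390),2.2)
E
```

```text
tin in scale [0.0007 0.0108] -0.4115732375082978 202.56317138671875
top 0.64 [-0.0054  0.0132]
top 0.48 [ 0.0618 -0.1157]
side 0.86 [-0.0031  0.0068]
side 0.23 [-0.1778  0.2441]
tcp [-0.0008  0.0658] 0.06075911824685677 t 19.3
```

View pics/s5.png

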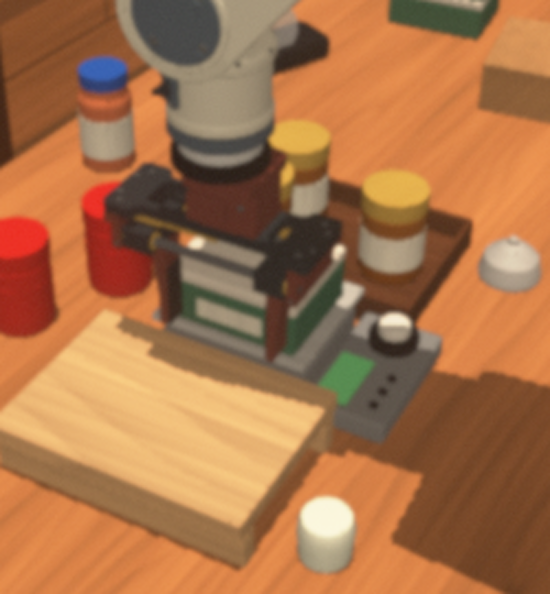

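The tin is on the pan at about (270,285), aligned with the step and pan edges, and the jar stands in the tray at (395,225). I push the last few mm, then back off and measure with nothing in the way.

>>> move_arm:
  increments: [-0.004,0,0,0,0,0,-0.003,0,0,0,0,0,0,0,0,0,0,0,0,0,0,0,0,0,0.015,0,0,0,0,0,0.03,0,0,0,0,0,0.045,0,0,0,0,0,0.045,0,0,0,0,0,0.03,0,0,0,0,0,0,0,-0.04,0,0,0,0,0,0,0,0,0]

```text
clock: 20.45
tcp_pos: [0.5468, 0.2421, 0.1041]
eef_rot: [179.7, -0.1, 94.7]
force: [0.3, 1.2, 0.7]
gripper_width: 0.0881
grip_force: 0.0
```

```bash
cat >> tin.py <<'E'
b=(200,175,450,330);big=cv2.resize(c['frame'][b[1]:b[3],b[0]:b[2]],None,fx=3,fy=3,interpolation=cv2.INTER_CUBIC)
for m,p in((scale,ps),(tin,pt)):
    for x in W(p,m): u=(proj(c,x)-b[:2]+.5)*3;cv2.circle(big,tuple(int(i) for i in u),1,(255,0,255),-1)
cv2.imwrite('pics/t6.png',big[:,:,::-1])
E
python3 tin.py 0 .001 0
```

```text
tin in scale [ 0.0013 -0.0024] 0.08444084388494602 289.1778564453125
top 0.62 [-0.0029  0.009 ]
top 0.58 [-0.0052  0.1354]
side 0.64 [-0.0013 -0.0016]
tcp [-0.0014  0.2238] 0.10003390040786599 t 20.65
```

View pics/t6.png

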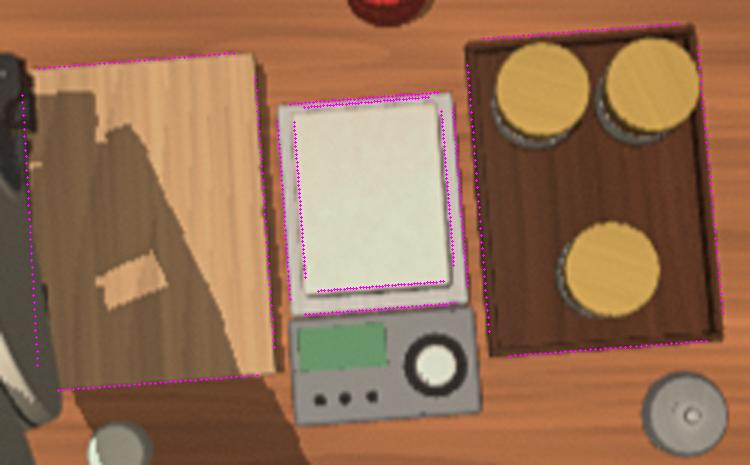

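The tin sits centred on the pan, with an even margin round it at crop (370,195). All three jars are in the tray. Next comes the key, at crop (436,365).

>>> move_arm:
  increments: [0,0,-0.045,0,0,0.14,0,0,-0.045,0,0,0.143,0,0,0,0,0,0.143,0,0,0,0,0,0.143,0,0,0,0,0,0.143,0,0,0,0,0,0.143,0,0,0,0,0,0.143,0,0,0,0,0,0.143,0,0,0,0,0,0.143,0,0,0,0,0,0.143,0,0,0,0,0,0.143,0,0,0,0,0,0]
  hand: 1
  force: 5

```text
clock: 21.85
tcp_pos: [0.5445, 0.2382, 0.1895]
eef_rot: [180.0, 0.1, 4.5]
force: [0.1, 0.1, 0.4]
gripper_width: 0.0008
grip_force: 0.0
```

```bash
python3 t.py -.110 -.0385 .06 0
```

```text
rot [ 0.0006  0.002  -0.0021] shift old axes [-0.1079  0.2618  0.1299] new axes [-0.1087  0.2617  0.1295]
```

>>> move_arm:
  increments: [-0.0155,0.0374,0,0,0,0,-0.0155,0.0374,0,0,0,0,-0.0155,0.0374,0,0,0,0,-0.0155,0.0374,0,0,0,0,-0.0155,0.0374,0,0,0,0,-0.0155,0.0374,0,0,0,0,-0.0155,0.0374,0,0,0,0,0,0,0.04,0,0,0,0,0,0.045,0,0,0,0,0,0.035,0,0,0,0,0,0,0,0,0,0,0,0,0,0,0]

```text
clock: 23.05
tcp_pos: [0.4575, -0.0309, 0.0705]
eef_rot: [-180.0, 0.1, 4.7]
force: [-0.2, -0.6, -0.2]
gripper_width: 0.0003
grip_force: 0.0
```

```bash
python3 t.py -.110 -.0385 .038 0; python3 - <<'E'
from h import *
c=arm.read_camera('side');save(c,'s7.png',(300,160,450,320),3.5)
E
```

```text
rot [-0.0004  0.0022  0.002 ] shift old axes [-0.0002  0.0005  0.0325] new axes [-0.0003  0.0005  0.0325]
```

View pics/s7.png

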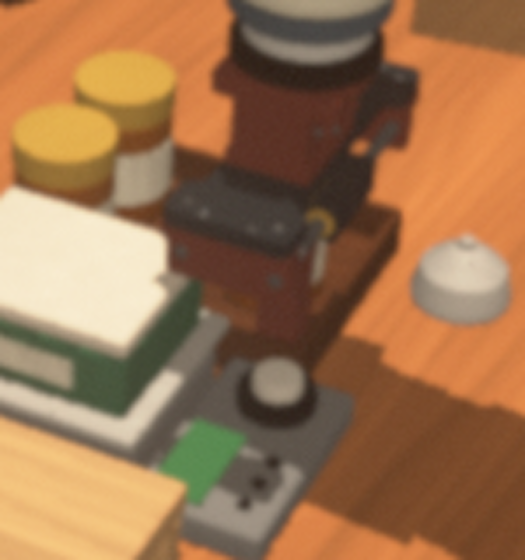

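The closed fingers at about (285,320) are right above the white key (280,382). I press.

>>> move_arm:
  increments: [0,0,0.012,0,0,0,0,0,0.01,0,0,0,0,0,0.004,0,0,0,0,0,0.003,0,0,0,0,0,0.0025,0,0,0,0,0,0,0,0,0,0,0,0,0,0,0]

```text
clock: 23.8
tcp_pos: [0.4581, -0.0307, 0.0394]
eef_rot: [-180.0, -0.0, 4.6]
force: [-1.7, 0.7, 4.1]
gripper_width: 0.0006
grip_force: 2.1
```

>>> move_arm:
  increments: [0,0,0.001,0,0,0,0,0,0,0,0,0,0,0,0,0,0,0]

```text
clock: 24.1
tcp_pos: [0.458, -0.0307, 0.0383]
eef_rot: [-180.0, -0.0, 4.6]
force: [-2.0, 1.1, 5.3]
gripper_width: 0.0008
grip_force: 2.6
```

>>> move_arm:
  increments: [0,0,0.001,0,0,0,0,0,0,0,0,0,0,0,0.0005,0,0,0,0,0,0,0,0,0]

```text
clock: 24.5
tcp_pos: [0.4582, -0.0308, 0.038]
eef_rot: [180.0, -0.0, 4.6]
force: [-6.4, 1.0, 22.3]
gripper_width: 0.0002
grip_force: 11.8
```

At the stop: the force jumped to 22 N. I release and lift away.

>>> move_arm:
  increments: [0,0,-0.005,0,0,0,0,0,-0.015,0,0,0,0,0,-0.04,0,0,0,0,0,-0.045,0,0,0,0,0,-0.045,0,0,0,-0.02,0.04,0,0,0,0,-0.02,0.045,0,0,0,0,-0.02,0.045,0,0,0,0,-0.01,0.045,0,0,0,0,0,0.045,0,0,0,0,0,0,0,0,0,0,0,0,0,0,0,0]

```text
clock: 25.7
tcp_pos: [0.4056, -0.2564, 0.1863]
eef_rot: [-180.0, 0.0, 4.5]
force: [-1.3, 0.1, 0.3]
gripper_width: 0.0005
grip_force: 0.0
```

```bash
python3 tin.py 0 .001 0
```

```text
tin in scale [ 0.0013 -0.0024] -0.012702766359798633 288.88690185546875
top 0.76 [-0.0071  0.0042]
side 0.86 [-0.0011  0.0051]
tcp [-0.1792 -0.2567] 0.18648115488668274 t 25.9
```

View pics/t6.png

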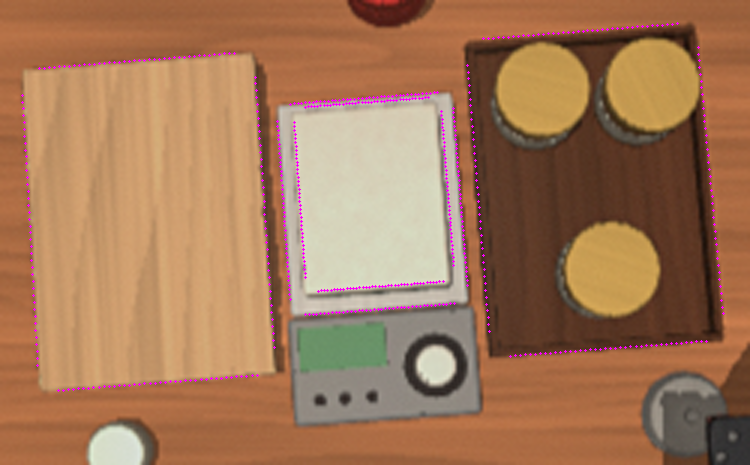

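The final view shows the tin centred on the pan within about 2 mm, the key up, the jar upright in the tray, and the bell and pot where they were. I'm handing the job in.

```bash
python3 -c "
from cell import arm
print(arm.close_job())"
```

```text
the job is handed in; nothing more can be done
None
```

The job is handed in: the jar stands upright in the tray's near half, the tin is centred on the pan to about 2 mm, and the print key was pressed to its stop and let go, at about 26 s on the clock.

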